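# Turn the washroom carousel to the pump bottle and hold it

## Task

On the washroom counter, turn the toiletries carousel until the pump bottle stands at the front, right in line with the tab on the carousel's foot, and finish with the gripper still closed on the paddle handle on top, holding the carousel still there: do not let go at the end. Everything on the carousel stays upright in its holder, and the other things on the counter are left alone.

Things in the scene. Friction and masses are not known exactly. Their poses are not given: they have to be found in the camera images.
- stand: Fixed round foot of the toiletries carousel: wooden disc 250 mm across, 12 mm high, with one tab (44 mm wide, end 170 mm from the centre) that marks the FRONT and bears a small raised dark arrowhead. Origin: centre of its underside, on the carousel's axis. Its -x axis points to the front, along the tab's middle; z up. Place and yaw vary.
- carousel: The turning part, on the upright axis of its foot; turns two full turns either way; light friction (about 0.06 N m), stays where left. A grey disc 234 mm across, top 32 mm above the counter, with five clear holders (20 mm high, 66 mm inside), 72 degrees apart, 73 mm from the axis, a column 18 mm thick and the handle. Origin: on the axis, 20 mm above the counter. At the start the front lies between two holders.
- handle (a point): The carousel's handle: an upright steel paddle on top of the column, turning with the carousel; 64 mm long (its x axis), 14 mm thick (its y axis), 38 mm high. Origin: its centre, on the carousel's axis, 210 mm above the counter (top at 229 mm). All else on the carousel is lower than 165 mm. Its direction varies. Grip it across its thickness, from above.
- pump_mid (a point): Pump bottle: white, 60 mm across, 131 mm high over all, sloping shoulder, pump head with a spout reaching 44 mm to one side (which way is of no matter); the only pump here. Stands upright and loose in one of the five holders (which one varies), its underside 32 mm above the counter. This point: on its axis, 65 mm above its underside; z up.
- lotion: White bottle with a wide grey screw cap, 58 mm across, 118 mm high. It stands upright and loose in one of the carousel's five holders (which one varies); origin: centre of its underside, 32 mm above the counter.
- jar: Low white cream jar with a steel lid, 62 mm across, 58 mm high. It stands upright and loose in one of the carousel's five holders (which one varies); origin: centre of its underside, 32 mm above the counter.
- spray: Aluminium spray can with a white cap, 52 mm across, 125 mm high. It stands upright and loose in one of the carousel's five holders (which one varies); origin: centre of its underside, 32 mm above the counter.
- beaker: White open beaker with two toothbrushes, 62 mm across, 85 mm high (123 mm with the brushes). It stands upright and loose in one of the carousel's five holders (which one varies); origin: centre of its underside, 32 mm above the counter.
- glass: Bystander: an empty glass tumbler, 68 mm across, 90 mm high, standing on the counter behind the carousel (side away from the front tab), 60 mm or more from its rim to the glass's axis. Origin: centre of its underside.
- dryer: Bystander: black hair dryer on a grey foot, about 190 mm long and 125 mm high, on the counter to the robot's right. Origin: centre of its underside.
- basket: Bystander: empty white open basket 160 x 110 x 65 mm on the counter to the robot's left. Origin: centre of its underside.
Things that resemble listed ones, but are neither listed nor needed, are in the scene too. Leave any purple look-alike of the spray alone.

How it is judged:
By the outcome, as a careful person would: the job done as asked, in the order asked, and still so for the second after the job is handed in, while the arm keeps its last pose, push and grip.
It also fails if it takes over 64 s, if anything falls off the work surface, if the arm or the gripper's body presses on something with over 40 N, if the wrist force passes 120 N, or if a joint passes its speed limit or range.

## Robot

A 6-joint arm with a two-finger parallel gripper is mounted at the origin on the work surface. World frame = base frame: x ahead of the robot, y to its left, z up, the work surface at z = 0. Lengths are in m, angles in rad, forces in N, time in s.
With the tool pointing down it reaches from about 0.325 to 0.775 m from the base axis. Payload 5.5 kg.
Tool frame: the origin (TCP) lies midway between the tips of the shut fingers; the grasp point (between the pads) lies 19 mm behind it; y points along the fingers, z is the direction in which the jaws open and shut, and the axes are right-handed (so a half turn about y gives the same grasp; the last joint's range is limited). The gripper opens to 85 mm and grips with 20 to 120 N. Pads are 22 mm wide; open, the fingers measure 114 mm over their backs; the gripper's body (76 mm by 85 mm) begins 54 mm behind the grasp point. The pads swing forward as they close: fully open they stand 13 mm farther back than shut.
Start: joints at [1.068, 0.091, 1.231, -0, 1.82, -0.057], TCP at [0.259, 0.541, 0.231] pointing down, gripper open.
Joint ranges: [-2.87, 2.87], [-0.86, 2.18], [0.17, 2.46], [-1.51, 4.65], [0.06, 2.69], [-2.65, 2.65]. Speed limits (rad/s): [2.57, 2.57, 3.01, 3.14, 3.14, 3.14].

## Interface

Orientations are given as a unit quaternion [x, y, z, w].
In Python, from station import ctrl, viewer gives the robot as it stands. Calls block until the motion is done:
- ctrl.move_ptp(position, orientation): joint-space move of the TCP to a pose.
- ctrl.movel(position, orientation=None, max_speed=0.15, stop_force=None): straight line of the TCP; orientation=None keeps the orientation; max_speed is the mean speed in m/s. With stop_force (N) it stops when the force on the tool has changed by that much, and returns True; else False.
- ctrl.move_j(angles): joint-space move.
- ctrl.set_gripper(opening): finger opening in m; the grip force is fixed at half the most; returns when the fingers have stopped.
- ctrl.hold(seconds).
- ctrl.solve_ik(position, orientation): joint angles nearest the present ones, or None.
- ctrl.observe(): the state.
- viewer.grab_frame(name): name is "scene" or "top" or "wrist"; returns the picture (420x560x3 uint8, red, green, blue); there is no depth.
- viewer.get_calibration(name): a dict with "K" (3x3 intrinsics, pixels), "k1" (the pictures are not rectified: a ray, as slopes to the right and down, at radius r is drawn at 1 + k1 r^2 times it, then the intrinsics apply), "eye" and "rotation" of the camera in the world. Camera axes: x right, y down, z forward; pixel columns grow to the right and rows downward; lengths in m; the calibration is good to about 2 mm. A picture is of the moment at which its call begins: read the wrist's pose just before it. get_calibration takes no time and is no camera call; for the wrist camera it gives the pose at the moment of the call.
A pose or a line that the arm cannot do raises ctrl.IKError and nothing moves.
- ctrl.sign_off(): hands the job in, once; it reports no verdict.
The state is a dict: "t": time; "joints": joint angles; "qd": joint speeds; "joint_efforts": joint torques, N m; "ee_pos": TCP position; "eef_rot": TCP orientation; "ft_force": force on the tool from outside, world axes, zero at the start; "wrist_torque": the same for the moment, N m; "gripper_width": finger opening in m.
Only numpy, scipy, OpenCV 4.12 (cv2) and the standard library are available. Lean on these libraries where they do the work, as an engineer would, in place of code of your own. Each camera call takes 0.05 s, during which the arm holds its last target. There are 200 camera calls.

## Working session

There is one attempt and no reset: what is moved stays moved. The work goes in short steps, each a Python script; the robot and the scene stay as the last script left them, time stands still between calls to the robot, and variables do not carry over. Pictures are saved under pics/ and viewed, about 8 in all and at most 12, crops included, and the job is handed in when it is done.

```bash
mkdir -p pics; ls
python3 - <<'E'
from station import ctrl, viewer
import cv2
for n in("top","scene"):
    cv2.imwrite(f"pics/{n}0.png",viewer.grab_frame(n)[...,::-1])
    c=viewer.get_calibration(n);print(n,c)
print(ctrl.observe())
E
```

```text
pics
top {'K': array([[451.73881546,   0.        , 283.52112064],
       [  0.        , 451.73881546, 208.20818215],
       [  0.        ,   0.        ,   1.        ]]), 'k1': -0.13305823793454863, 'eye': array([ 0.45419467, -0.00938221,  1.77505287]), 'rotation': array([-0.69642591,  0.71670171, -0.0286364 ,  0.02257368])}
scene {'K': array([[464.35634263,   0.        , 279.62602095],
       [  0.        , 464.35634263, 198.84348504],
       [  0.        ,   0.        ,   1.        ]]), 'k1': -0.11410994392415102, 'eye': array([ 1.40343003, -0.41119148,  1.16769868]), 'rotation': array([ 0.79589051,  0.48999497, -0.1865962 , -0.30272939])}
{'t': 0.1, 'joints': array([ 1.06827159e+00,  9.18020014e-02,  1.23179117e+00, -1.88916058e-05,
        1.81980190e+00, -5.66896423e-02]), 'qd': array([ 6.04240872e-06, -3.88976205e-04, -1.42480474e-03,  6.76299006e-04,
        8.71950418e-04, -8.75404903e-04]), 'joint_efforts': array([ 1.55603473e-03, -4.60220432e+01, -4.19214070e+01, -1.87027313e-04,
        1.07018001e-02,  4.84382667e-05]), 'ee_pos': array([0.25860319, 0.54112168, 0.23023839]), 'eef_rot': array([ 0.69022421, -0.15649546,  0.15615617, -0.68899562]), 'ft_force': array([0.19905284, 0.09533497, 0.02824421]), 'wrist_torque': array([ 0.03191103, -0.03837932,  0.0092648 ]), 'gripper_width': 0.08538100533828359}
```

View pics/top0.png

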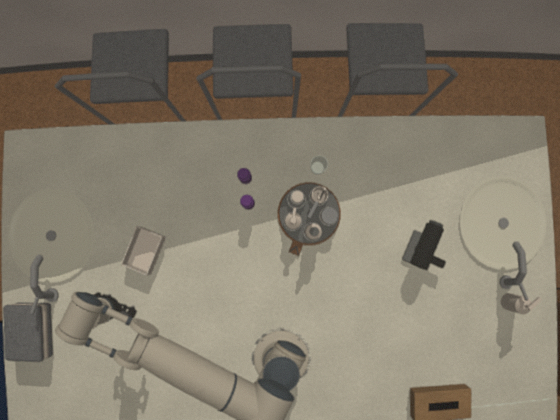

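View pics/scene0.png

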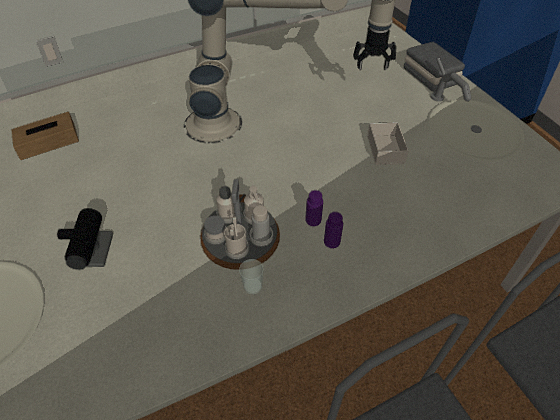

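The top view shows the carousel at about (309,213), with the tab at (296,248), the glass at (318,165) and purple cans at (245,175) and (247,202). I'll enlarge it.

```bash
cat > h.py <<'E'
import numpy as np, cv2
from scipy.spatial.transform import Rotation as R
from station import ctrl, viewer
def ray(c,uv):
    d=(np.array(uv,float)-[c["K"][0,2],c["K"][1,2]])/c["K"][0,0]
    s=d.copy()
    for _ in range(20): s=d/(1+c["k1"]*(s@s))
    rot=np.array(c["rotation"]); M=R.from_quat(rot).as_matrix() if rot.shape==(4,) else rot
    return M@np.array([s[0],s[1],1.])
def pt(c,uv,z):
    d=ray(c,uv); e=np.array(c["eye"]); return e+d*(z-e[2])/d[2]
def pix(c,p):
    rot=np.array(c["rotation"]); M=R.from_quat(rot).as_matrix() if rot.shape==(4,) else rot
    v=M.T@(np.array(p)-c["eye"]); s=v[:2]/v[2]; s=s*(1+c["k1"]*(s@s))
    return s*c["K"][0,0]+[c["K"][0,2],c["K"][1,2]]
def down(th): # tool y down, tool z (jaw dir) at angle th in plane
    z=np.array([np.cos(th),np.sin(th),0]); y=np.array([0,0,-1.]); x=np.cross(y,z)
    return R.from_matrix(np.c_[x,y,z]).as_quat()
E
python3 - <<'E'
from h import *
c=viewer.get_calibration("top")
for uv in [(309,213),(296,248),(318,167),(245,176),(247,202)]: print(uv,pt(c,uv,.02))
a=cv2.imread("pics/top0.png")[160:270,230:350]; a=cv2.resize(a,None,fx=5,fy=5,interpolation=2)
cv2.imwrite("pics/c1.png",cv2.convertScaleAbs(a,alpha=1.4))
q=down(0);print(q, R.from_quat(ctrl.observe()['eef_rot']).as_matrix().round(2))
w=viewer.get_calibration("wrist");print(w, ctrl.observe()['ee_pos'])
E
```

```text
(309, 213) [ 0.55979358 -0.12496767  0.02      ]
(296, 248) [ 0.42537977 -0.07015522  0.02      ]
(318, 167) [ 0.73982972 -0.16648341  0.02      ]
(245, 176) [0.71214155 0.12098335 0.02      ]
(247, 202) [0.60964043 0.11540738 0.02      ]
[ 0.5 -0.5  0.5 -0.5] [[ 0.9  -0.    0.43]
 [-0.43 -0.    0.9 ]
 [-0.   -1.   -0.  ]]
{'K': array([[290.07519876,   0.        , 277.85310509],
       [  0.        , 290.07519876, 211.35814471],
       [  0.        ,   0.        ,   1.        ]]), 'k1': -0.05602397176435313, 'eye': array([0.19537289, 0.57146453, 0.37314591]), 'rotation': array([0.83749823, 0.52820523, 0.07377902, 0.11896473])} [0.25860319 0.54112168 0.23023839]
```

View pics/c1.png

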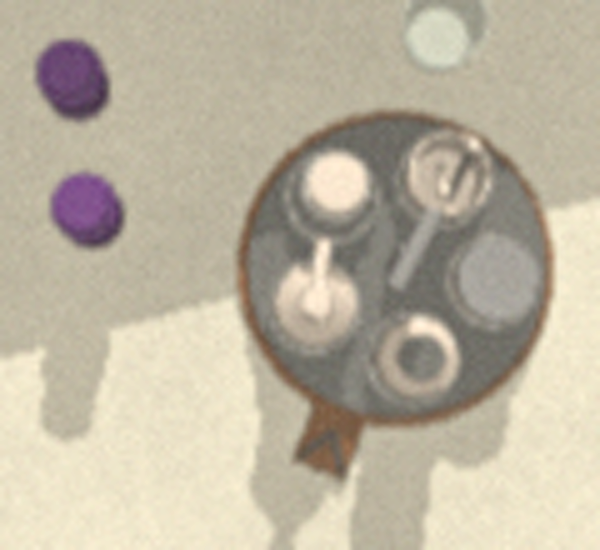

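```bash
cat > m.py <<'E'
from h import *
c=viewer.get_calibration("top")
C=lambda u,v,z: pt(c,(230+u/5-.4,160+v/5-.4),z)[:2]
# foot rim: reddish-brown mask -> circle
a=cv2.imread("pics/top0.png").astype(int)
m=((a[...,2]-a[...,0]>25)&(a[...,2]<150)); m[:175]=0;m[255:]=0;m[:,:270]=0;m[:,350:]=0
ys,xs=np.nonzero(m); print(len(xs))
P=np.array([pt(c,(x,y),.012)[:2] for x,y in zip(xs,ys)])
from scipy.optimize import least_squares
ctr=least_squares(lambda p:np.minimum(0.02,np.abs(np.hypot(*(P-p).T)-.123)),[.56,-.125],loss='soft_l1',f_scale=.003).x
tab=P[np.hypot(*(P-ctr).T)>.135]; 
ang=lambda v:np.degrees(np.arctan2(v[1],v[0]))
print("ctr",ctr,"front",ang(tab.mean(0)-ctr),len(tab))
h1,h2=C(397,285,.229),C(437,212,.229);print("handle",h1,h2,(h1+h2)/2,ang(h2-h1))
p=C(317,305,.15);print("pump",p,ang(p-ctr),np.hypot(*(p-ctr)))
E
python3 m.py
python3 - <<'E'
from h import *
for x in (.48,.56):
  for th in np.radians(np.arange(-180,180,30)):
    j=ctrl.solve_ik([x,-.125,.4],down(th)); k=ctrl.solve_ik([x,-.125,.191],down(th)); print(x,np.degrees(th).round(),None if j is None else j.round(2),None if k is None else k.round(2)[5])
E
```

```text
439
ctr [ 0.55890866 -0.12450814] front 157.23935976536433 63
handle [ 0.53485333 -0.11079699] [ 0.58431299 -0.14000152] [ 0.55958316 -0.12539925] -30.560649185443886
pump [ 0.52621676 -0.05785735] 116.12773877483417 0.07423670227836085
0.48 -180.0 None None
0.48 -150.0 [-0.32 -0.08  1.1  -0.    2.13  2.29] 2.29
0.48 -120.0 [-0.32 -0.08  1.1  -0.    2.13  1.77] 1.77
0.48 -90.0 [-0.32 -0.08  1.1  -0.    2.13  1.25] 1.25
0.48 -60.0 [-0.32 -0.08  1.1  -0.    2.13  0.72] 0.72
0.48 -30.0 [-0.32 -0.08  1.1  -0.    2.13  0.2 ] 0.2
0.48 0.0 [-0.32 -0.08  1.1  -0.    2.13 -0.32] -0.32
0.48 30.0 [-0.32 -0.08  1.1  -0.    2.13 -0.85] -0.85
0.48 60.0 [-0.32 -0.08  1.1  -0.    2.13 -1.37] -1.37
0.48 90.0 [-0.32 -0.08  1.1  -0.    2.13 -1.89] -1.89
0.48 120.0 [-0.32 -0.08  1.1  -0.    2.13 -2.42] -2.42
0.48 150.0 None None
0.56 -180.0 None None
0.56 -150.0 [-0.28  0.13  0.88 -0.    2.13  2.34] 2.34
0.56 -120.0 [-0.28  0.13  0.88 -0.    2.13  1.82] 1.82
0.56 -90.0 [-0.28  0.13  0.88 -0.    2.13  1.29] 1.29
0.56 -60.0 [-0.28  0.13  0.88 -0.    2.13  0.77] 0.77
0.56 -30.0 [-0.28  0.13  0.88 -0.    2.13  0.24] 0.24
0.56 0.0 [-0.28  0.13  0.88 -0.    2.13 -0.28] -0.28
0.56 30.0 [-0.28  0.13  0.88 -0.    2.13 -0.8 ] -0.8
0.56 60.0 [-0.28  0.13  0.88 -0.    2.13 -1.33] -1.33
0.56 90.0 [-0.28  0.13  0.88 -0.    2.13 -1.85] -1.85
0.56 120.0 [-0.28  0.13  0.88 -0.    2.13 -2.37] -2.37
0.56 150.0 None None
```

Run:
```python
from h import *
p=ctrl.observe()['ee_pos']; ctrl.movel([p[0],p[1],.38],max_speed=.25)
ctrl.move_ptp([.559,-.125,.38],down(np.radians(59.4)))
c=viewer.get_calibration("wrist");f=viewer.grab_frame("wrist")
np.save("w1.npy",c,allow_pickle=True)
cv2.imwrite("pics/w1.png",f[...,::-1]); print(c,ctrl.observe()['t'])
print(pix(c,[.559,-.125,.229]),pix(c,[.402,-.059,.012]))
```

```text
{'K': array([[290.07519876,   0.        , 277.85310509],
       [  0.        , 290.07519876, 211.35814471],
       [  0.        ,   0.        ,   1.        ]]), 'k1': -0.05602397176435313, 'eye': array([ 0.49870128, -0.08869865,  0.52293534]), 'rotation': array([0.85972589, 0.49117957, 0.06947034, 0.12160552])} 3.475
[277.23102925 198.00417238] [263.35345829  65.72260358]
```

View pics/w1.png

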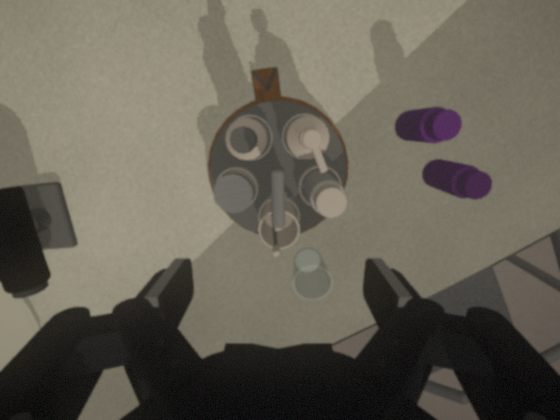

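Wrist view: the handle runs from (278,172) to (278,227), which matches the prediction and is parallel to the pads. The tab is at (265,82) and the pump at (310,135). I'll zoom in for the angle.

Run:
```python
from h import *
c=np.load("w1.npy",allow_pickle=True).item()
img=cv2.imread("pics/w1.png");a=img.astype(int)
m=((a[...,2]-a[...,0]>22)&(a[...,2]<150)); m[:55]=0;m[250:]=0;m[:,:195]=0;m[:,360:]=0
ys,xs=np.nonzero(m);P=np.array([pt(c,(x,y),.012)[:2] for x,y in zip(xs,ys)])
ang=lambda v:np.degrees(np.arctan2(v[1],v[0]))
for ctr in ([.559,-.1245],[.5595,-.1255]):
  r=np.hypot(*(P-ctr).T); t=P[(r>.133)&(r<.175)]; print(len(t),r.max(),ang(t.mean(0)-ctr))
  print("rim r (front)",np.median(r[(r<.133)&(r>.11)]))
ctr=np.array([.559,-.1245])
for k in (278,172),(278,227): print("handle",pt(c,k,.229))
z=img[55:255,190:370]; z=cv2.resize(z,None,fx=3,fy=3,interpolation=2);z=cv2.convertScaleAbs(z,alpha=1.5)
for phi in (116.1,):  # predicted circles of the bottle at two heights
  b=ctr+.073*np.array([np.cos(np.radians(phi)),np.sin(np.radians(phi))])
  for h,rr in((.033,.03),(.163,.008)):
    q=np.array([(pix(c,[b[0]+rr*np.cos(s),b[1]+rr*np.sin(s),h])-[189.5,54.5])*3 for s in np.linspace(0,6.28,40)])
    cv2.polylines(z,[q.astype(np.int32)],True,(0,0,255))
cv2.imwrite("pics/w1c.png",z)
```

```text
1447 0.22775543918821467 148.75365592074303
rim r (front) 0.1223933578092809
1465 0.22816018080099185 147.9523440871643
rim r (front) 0.12275304471865241
handle [ 0.53601662 -0.11052622  0.229     ]
handle [ 0.5869011  -0.14051344  0.229     ]
```

View pics/w1c.png

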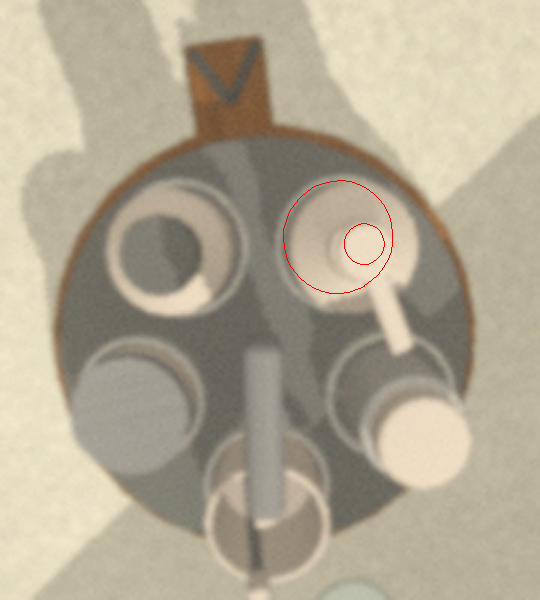

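Run:
```python
from h import *
c=np.load("w1.npy",allow_pickle=True).item()
W=lambda u,v,z: pt(c,(189.5+u/3,54.5+v/3),z)[:2]
ang=lambda v:np.degrees(np.arctan2(v[1],v[0]))
ctr=np.array([.559,-.1245])
e1,e2=W(185,46,.012),W(261,38,.012);print("tab",np.linalg.norm(e1-e2),ang((e1+e2)/2-ctr),np.linalg.norm((e1+e2)/2-ctr), "edge normal",ang(e1-e2)+90,ang(e1-e2)-90)
b1,b2=W(197,138,.012),W(272,128,.012);print("sides",ang(e1-b1),ang(e2-b2))
for n,u in dict(lot=(177,248),jar=(137,403),spray=(392,398),beak=(267,491)).items():
  v=W(*u,.052)-ctr;print(n,ang(v),np.hypot(*v),"mod72",ang(v)%72)
v=W(365,240,.163)-ctr;print("pump head",ang(v),np.hypot(*v))
v=W(339,240,.04)-ctr;print("pump base",ang(v),np.hypot(*v), 'mod',ang(v)%72)
# ellipse fit of dark disc rim (brown ring outer) for the centre
R_=[W(*u,.012) for u in [(56,330),(90,222),(140,165),(380,160),(440,230),(473,320),(463,402),(76,410)]]
A=np.array(R_);s=np.linalg.lstsq(np.c_[2*A,np.ones(len(A))],(A**2).sum(1),rcond=None)[0];print("ctr",s[:2],np.sqrt(s[2]+s[:2]@s[:2]))
```

```text
tab 0.04141775980004448 157.31065252706466 0.16585914417786907 edge normal -25.046412333095702 -205.0464123330957
sides 156.2639575263075 156.888380686217
lot -171.113931020565 0.07271435874787177 mod72 44.88606897943501
jar -99.54122591035828 0.07544245103802016 mod72 44.45877408964172
spray 40.44244936148654 0.0742018913948528 mod72 40.44244936148654
beak -29.55159055139435 0.07788383190263215 mod72 42.448409448605645
pump head 116.67900470347554 0.07450141336122741
pump base 115.7638451341795 0.07215395869411069 mod 43.763845134179505
ctr [ 0.55976713 -0.12464676] 0.12190993053898493
```

Run:
```python
from h import *
q=lambda d:down(np.radians(d)); X=[.560,-.125]
def s(n):
    o=ctrl.observe();print(n,round(o['t'],2),o['ee_pos'].round(4),'F',o['ft_force'].round(1),'T',o['wrist_torque'].round(2),o['gripper_width'].round(4),o['joints'][5].round(3))
s(0)
print(ctrl.movel([*X,.191],q(59.4),max_speed=.08,stop_force=8)); s('down')
ctrl.set_gripper(0.0); s('grip')
ctrl.movel([*X,.191],q(61.4),max_speed=.05); s('rot2')
ctrl.movel([*X,.191],q(64.4),max_speed=.05); s('rot5')
```

```text
Traceback (most recent call last):
AttributeError: 'float' object has no attribute 'round'
```

```bash
cat >> h.py <<'E'
q=lambda d:down(np.radians(d)); X=[.560,-.125]
def s(n):
    o=ctrl.observe();print(n,round(o['t'],2),o['ee_pos'].round(4),'F',o['ft_force'].round(1),'T',o['wrist_torque'].round(2),round(float(o['gripper_width']),4),round(o['joints'][5],3))
E
python3 - <<'E'
from h import *
s(0)
print(ctrl.movel([*X,.191],q(59.4),max_speed=.08,stop_force=8)); s('down')
ctrl.set_gripper(0.0); s('grip')
ctrl.movel([*X,.191],q(61.4),max_speed=.05); s('rot2')
ctrl.movel([*X,.191],q(64.4),max_speed=.05); s('rot5')
E
```

```text
0 3.48 [ 0.5592 -0.1242  0.38  ] F [0.8 0.1 0.1] T [-0.01  0.03  0.  ] 0.0852 -1.316
False
down 5.99 [ 0.5601 -0.125   0.1914] F [-0.6 -0.7 -0.3] T [0.06 0.01 0.03] 0.0853 -1.316
grip 6.64 [ 0.56   -0.125   0.1913] F [-0.1 -0.8  1.1] T [0.   0.14 0.01] 0.0154 -1.316
rot2 6.89 [ 0.56   -0.125   0.1912] F [-1.  -1.5  2.2] T [0.01 0.17 0.05] 0.0152 -1.35
rot5 7.14 [ 0.56   -0.1251  0.1912] F [-0.7 -0.   3. ] T [-0.05  0.27  0.05] 0.015 -1.401
```

Run:
```python
from h import *
for d in np.arange(66,100.1,1.5): ctrl.movel([*X,.191],q(d),max_speed=.05)
ctrl.movel([*X,.191],q(100.6),max_speed=.05);ctrl.hold(.5); s('rot')
c=viewer.get_calibration("wrist");f=viewer.grab_frame("wrist");np.save("w2.npy",c,allow_pickle=True)
cv2.imwrite("pics/w2.png",f[...,::-1])
t=viewer.grab_frame("top")[160:270,230:350,::-1]
t=cv2.convertScaleAbs(cv2.resize(t,None,fx=5,fy=5,interpolation=2),alpha=1.4)
cv2.imwrite("pics/t2.png",t)
```

```text
rot 13.64 [ 0.5599 -0.1256  0.1912] F [-3.4 -2.7  5.2] T [-0.54  0.5   0.08] 0.0152 -2.034
```

View pics/w2.png

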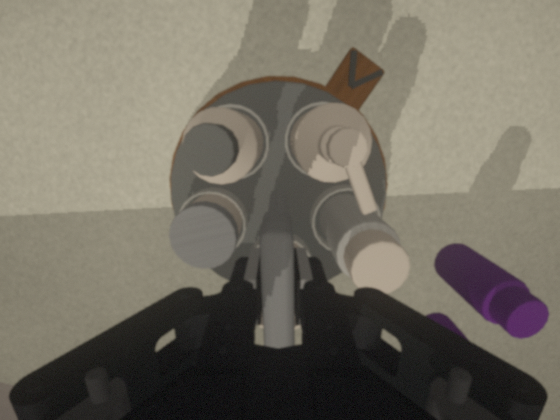

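View pics/t2.png

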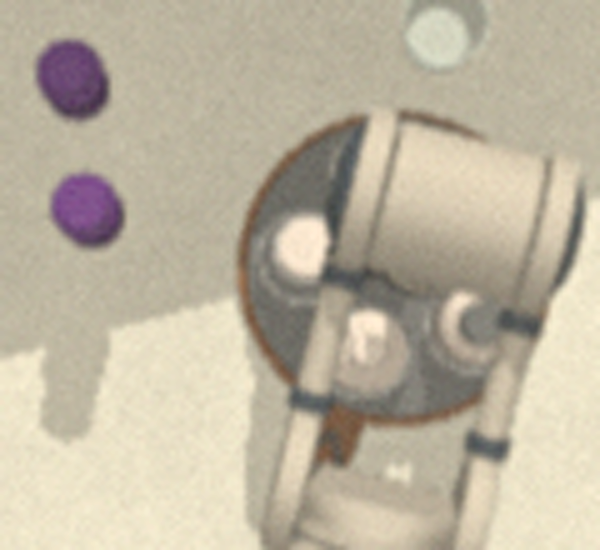

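Run:
```python
from h import *
c=np.load("w2.npy",allow_pickle=True).item()
z=cv2.imread("pics/w2.png")[40:300,165:415];z=cv2.convertScaleAbs(cv2.resize(z,None,fx=2.3,fy=2.3,interpolation=2),alpha=1.5)
def circ(ctr,r,h,col):
    p=np.array([(pix(c,[ctr[0]+r*np.cos(t),ctr[1]+r*np.sin(t),h])-[164.5,39.5])*2.3 for t in np.linspace(0,6.29,60)]);cv2.polylines(z,[np.int32(p)],False,col)
ct=np.array([.5595,-.1247]); u=lambda d:np.array([np.cos(np.radians(d)),np.sin(np.radians(d))])
circ(ct,.125,.012,(0,255,0)); circ(ct,.117,.032,(255,255,0))
for k in range(5): circ(ct+.073*u(157+72*k),.033,.052,(0,0,255))
for a,b in((ct+.1*u(157),ct+.17*u(157)),):
    P=[tuple(int(i) for i in (pix(c,[*x,.012])-[164.5,39.5])*2.3) for x in(a,b)];cv2.line(z,*P,(0,255,0))
cv2.imwrite("pics/w2c.png",z)
```

```text
(no output)
```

View pics/w2c.png

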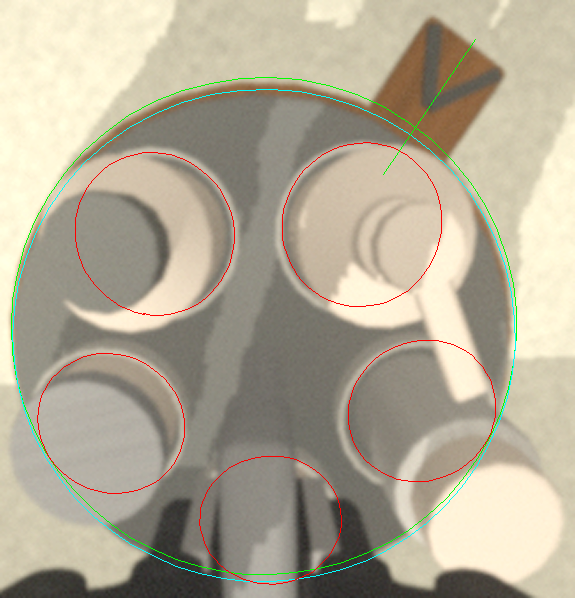

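```bash
cat > m2.py <<'E'
from h import *
from scipy.ndimage import map_coordinates, gaussian_filter
from scipy.optimize import least_squares
import sys
c=viewer.get_calibration("wrist");f=np.mean([viewer.grab_frame("wrist").astype(float) for _ in range(6)],0)
g=f.mean(2)
ct=np.array([.5595,-.1247]);S=3  # px/mm
def rect(im,z,half=.175):
    n=int(2*half*1000*S)
    ax=(np.arange(n)-n/2)/S/1000
    X_,Y_=np.meshgrid(ax+ct[0],ax+ct[1],indexing='ij')  # row=x, col=y
    M=R.from_quat(c["rotation"]).as_matrix()
    v=(np.stack([X_,Y_,np.full_like(X_,z)],-1)-c["eye"])@M
    s=v[...,:2]/v[...,2:]; s=s*(1+c["k1"]*(s**2).sum(-1,keepdims=True))
    u=s*c["K"][0,0]+[c["K"][0,2],c["K"][1,2]]
    if im.ndim==2: return map_coordinates(im,[u[...,1],u[...,0]],order=1)
    return np.stack([map_coordinates(im[...,k],[u[...,1],u[...,0]],order=1) for k in range(3)],-1)
# tab + foot rim: brown at z=.012
B=rect(f,.012); br=((B[...,0]-B[...,2]>30)&(B[...,0]<170)&(B[...,0]>1.5*B[...,2]))
n=B.shape[0]; I,J=np.nonzero(br); P=np.c_[I-n/2,J-n/2]/S; r=np.hypot(*P.T); a=np.degrees(np.arctan2(P[:,1],P[:,0]))
sel=(np.abs((a-157+180)%360-180)<12)
t=P[sel&(r>128)&(r<172)]; 
print("tab n",len(t),"mean dir",np.degrees(np.arctan2(*t.mean(0)[::-1])),"minAreaRect",cv2.minAreaRect(t.astype(np.float32)))
A=rect(f,.052); np.savez("rect.npz",A=A,B=B)
# radial symmetric views, rotated: front (157) up
def up(img): 
    m=cv2.getRotationMatrix2D((n/2,n/2),0,1)
    return img
out=[]
for img in (A,B):
    # map so that front points up: out(u right,v up) 
    k=2.0; Wd=400
    yy,xx=np.mgrid[0:560,0:Wd]; fw=(380-yy)/k; rt=(xx-200)/k
    th=np.radians(157); fx=np.array([np.cos(th),np.sin(th)]); rx=np.array([np.sin(th),-np.cos(th)])
    p=fw[...,None]*fx+rt[...,None]*rx
    o=np.stack([map_coordinates(img[...,ch],[p[...,0]*S+n/2,p[...,1]*S+n/2],order=1) for ch in range(3)],-1)
    o=cv2.convertScaleAbs(np.ascontiguousarray(o[...,::-1]),alpha=1.5)
    cv2.line(o,(200,0),(200,90),(0,255,0),1); out.append(o)
cv2.imwrite(sys.argv[1],np.hstack(out))
E
python3 m2.py pics/r2.png
```

```text
tab n 10860 mean dir 157.5506426586624 minAreaRect ((-135.4069366455078, 56.030460357666016), (42.610992431640625, 40.263771057128906), 67.52056884765625)
```

View pics/r2.png

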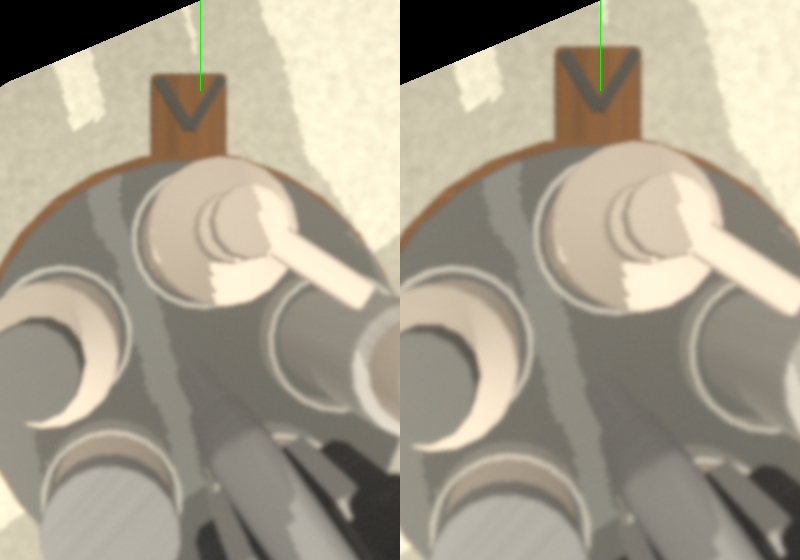

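The tab direction is 157.5°. The rings average about 156.3°, so I'll turn 1.2° more, then check the bottle itself by rectifying at its base and head heights.

```bash
cat > m3.py <<'E'
import sys; d=sys.argv[2:]
from h import *
if d: 
    ctrl.movel([*X,.191],q(float(d[0])),max_speed=.05); ctrl.hold(.4)
s('rot')
exec(open("m2.py").read().split("# radial")[0].replace("import sys",""))
th=np.radians(157.5); fx=np.array([np.cos(th),np.sin(th)]); rx=np.array([np.sin(th),-np.cos(th)])
out=[]
for z in (.045,.163):
    img=rect(f,z); k=5.
    yy,xx=np.mgrid[0:560,0:400]; fw=(280-yy)/k+73; rt=(xx-200)/k
    p=fw[...,None]*fx+rt[...,None]*rx
    o=np.stack([map_coordinates(img[...,ch],[p[...,0]*S+n/2,p[...,1]*S+n/2],order=1) for ch in range(3)],-1)
    o=cv2.convertScaleAbs(np.ascontiguousarray(o[...,::-1]),alpha=1.4)
    cv2.drawMarker(o,(200,280),(0,255,0),0,16)
    if z<.1: cv2.circle(o,(200,280),150,(0,0,255),1)
    out.append(o)
cv2.imwrite(sys.argv[1],np.hstack(out))
E
python3 m3.py pics/r3.png 101.8
```

```text
rot 14.69 [ 0.5599 -0.1256  0.1913] F [-3.4 -3.4  5. ] T [-0.49  0.51  0.02] 0.0148 -2.055
tab n 10863 mean dir 157.54312144830487 minAreaRect ((-135.47352600097656, 56.011016845703125), (42.72210693359375, 40.318912506103516), 67.59458923339844)
```

View pics/r3.png

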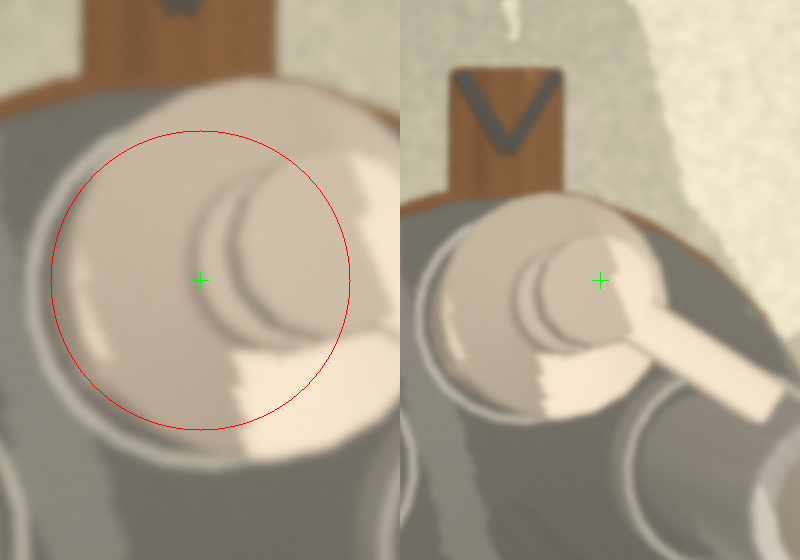

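Run:
```python
from h import *
c=viewer.get_calibration("top");ct=np.array([.5595,-.1247])
b=ct+.073*np.array([np.cos(np.radians(157.5)),np.sin(np.radians(157.5))])
t=np.mean([viewer.grab_frame("top").astype(float) for _ in range(8)],0)[195:260,270:345,::-1]
k=8;o=cv2.convertScaleAbs(cv2.resize(t,None,fx=k,fy=k,interpolation=2),alpha=1.4)
C=lambda p:(pix(c,p)-[269.5,194.5])*k
for h,r in((.11,.03),(.163,.011)):
    cv2.polylines(o,[np.int32([C([b[0]+r*np.cos(a),b[1]+r*np.sin(a),h]) for a in np.linspace(0,6.29,40)])],False,(0,0,255))
cv2.line(o,*[tuple(map(int,C([*(ct+(b-ct)*m),.012]))) for m in(1.8,2.3)],(0,255,0))
cv2.imwrite("pics/t4.png",o); s('now')
```

```text
now 15.39 [ 0.5599 -0.1256  0.1912] F [-3.3 -3.   6. ] T [-0.5   0.51 -0.02] 0.0153 -2.055
```

View pics/t4.png

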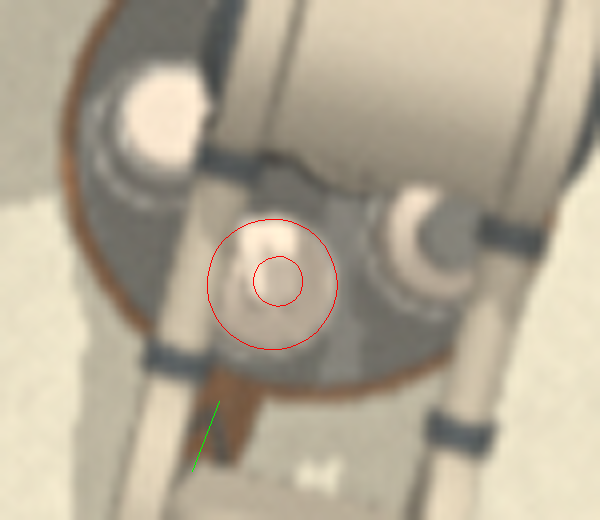

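Run:
```python
from h import *
ctrl.hold(.3); s('end'); ctrl.sign_off()
```

```text
end 15.69 [ 0.5599 -0.1256  0.1912] F [-2.6 -2.7  4.8] T [-0.5   0.46  0.06] 0.0151 -2.055
the job is handed in; nothing more can be done
```

I gripped the paddle from above and turned the carousel about 42° counter-clockwise, which brought the pump bottle to the front in line with the tab. I handed in at about 15.7 s with the gripper still closed on the handle (about 15 mm opening, under 8 N at the wrist).

**Alignment:** the final checks put the pump within about 1° of the tab's direction of 157.5°.
- **Top view:** the bottle's outline matched its expected place, and the tab edge matched to about 0.6°.
- **Wrist view:** the two readings disagreed slightly. The bottle's base looked about 1.5 mm to one side of the line and its head about 0.8 mm to the other. That is within the 2 mm calibration error and the holder's slack, so I left it.

**Other things:** everything I could see on the carousel still stood upright. The toothbrush beaker was hidden under the gripper in the last views, so I could not check it. The arm's path stayed clear of the glass, dryer, basket and purple look-alikes. I did not look at all of them again at the end.

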